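Compare a loaded lens with the notched reference filter plate

ROBOT

A 6-joint arm with a two-finger parallel gripper is mounted at the origin on a cart in front of the work surface, level with it; the furniture and walls round the work are solid. World frame = base frame: x ahead of the robot, y to its left, z up, the work surface at z = 0. Lengths are in m, angles in rad, forces in N, time in s.
With the tool pointing down it reaches from about 0.3 to 0.775 m from the base axis. Payload 14.6 kg.
Tool frame: the origin (TCP) lies at the very end of the fingers, on their centre line; the grasp point (between the pads) lies 19 mm behind it; z points along the fingers, y is the direction in which the jaws open and shut (so a half turn about z gives the same grasp; the last joint's range is limited). The gripper opens to 94 mm and grips with 3 to 60 N. Pads are 16 mm wide; open, the fingers measure 119 mm over their backs; the gripper's body (75 mm by 177 mm) begins 78 mm behind the grasp point.
Start: joints at [-0.067, 0.3, 1.521, -0, 1.321, -0.067], TCP at [0.55, -0, 0.205] pointing down, gripper open.
Joint ranges: [-3.03, 3.03], [-0.79, 2.21], [0.23, 2.52], [-1.04, 4.18], [0, 3.07], [-2.55, 2.55]. Speed limits (rad/s): [2.22, 2.22, 2.57, 3.14, 3.14, 3.14].

INTERFACE

Orientations are given as [roll, pitch, yaw] about the fixed x, y, z axes, in that order (R = Rz(yaw) Ry(pitch) Rx(roll)).
In Python, from station import status, camera, ctrl gives the robot as it stands. The module is installed in compiled form; this text tells all that it offers.
- The arm moves only by the shell command python3 -m jog 'ROWS' [FORCE]. ROWS is JSON, a list of rows, each a list of 7 numbers: the shift along the tool's x, y, z each as a share of 1000 mm, from -1 to 1, then the turn, a rotation vector about the tool's x, y, z each as a share of pi/2 rad, from -1 to 1, then the opening, from -1 (shut) to 1 (fully open), so that 0 is half open. A call has 1 to 20 rows; each row is the pose to reach, as a shift and turn from the pose measured when the call began, along the tool's axes at that moment; what a row does not reach only later rows make up. A row lasts 1/10 s, in which the tool goes at most 50 mm and 8.59 degrees, less where a joint would pass 70% of its speed; a pose out of reach is approached as far as the arm can. A call with a number of a shift or a turn outside -1 to 1 is refused whole. A call with a gripper value outside its range is refused whole. The fingers move at their own pace and stop on an object; FORCE is the grip in N (left out, the last holds). Time passes only in rows, so rows that repeat a pose let the fingers close. It gives the time, the measured TCP pose, the force and the opening at its end, in the units of the state.
- status.get_obs(): the state, without advancing time (a new reading comes with each control period).
- camera(name): name is "scene" or "side" or "wrist"; returns a dict with "image" (480x640x3 uint8, red, green, blue), "fx", "fy", "cx", "cy" (pixels), "world_from_camera" (4x4, takes a point from camera to world coordinates). Camera axes: x right, y down, z forward; pixel columns grow to the right and rows downward; lengths in m; the calibration is good to about 2 mm. The wrist camera is an equidistant fisheye: a pixel r from the principal point sees the ray r / f radians off the axis. A picture is of the moment at which its call begins. There is no depth.
- ctrl.hand_in(): hands the job in, once; it reports no verdict.
The state is a dict: "time_s": time; "qpos": joint angles; "joint_vel": joint speeds; "tau": joint torques, N m; "ee_pos": TCP position; "eef_rot": TCP orientation; "force": force on the tool from outside, world axes, zero at the start; "moment": the same for the moment, N m; "grip_width": finger opening in m.
Only numpy, scipy, OpenCV 4.12 (cv2) and the standard library are available. Lean on these libraries where they do the work, as an engineer would, in place of code of your own. Each camera call takes 0.05 s, during which the arm holds its last target.

TASK

The lens is already loaded in the transmission meter: first push the meter's lens drawer fully shut to keep the room light out. Then pick up the reference filter plate, the glass plate with a small notch in one corner, by its frosted end (the notched end), and hold it label up, level and straight in the meter's open throat, frosted end outwards towards the front of the meter and the clear part centred in the beam between the two round windows, without the glass touching the meter; finish while still holding it there steadily, and leave the plain plate without a notch where it lies.

Things in the scene. Friction and masses are not known exactly. Their poses are not given: they have to be found in the camera images.
- meter: bench transmission meter, fixed, 200 (x) by 140 (y) mm; origin on the table under its centre; x runs from its front (drawer side) to its back. Base up to z 56 mm. Above it a throat open at front and sides: head (84 mm wide, z 90 to 116 mm) overhangs from x -40 mm to the column, whose front is at x +59 mm; display behind up to 175 mm. Two round black window bosses leave a gap z 66 to 86 mm
- meter_beam (a point): point on the upright beam axis half-way between the two round windows: at (-10, 0, 76) mm in the meter's frame, axes as the meter's; 30 mm behind the front edge of the head
- meter_drawer (a joint): lens drawer in the front of the meter's base, slides along the meter's x: value in m that it stands open, 0 shut, at most 0.085; slides with about 2 N of friction, has no spring and no catch, ends on a solid stop
- drawer_pull (a point): middle of the front edge of the drawer's pull, a black lip 64 mm wide (y) and 10 mm high that stands 16 mm proud of the drawer's front panel; 34 mm above the table; moves with the drawer, shut it lies at (-124, 0, 34) mm in the meter's frame. Axes as the meter's
- ref_plate: reference filter plate, loose glass, 140 (x) by 40 (y) by 6 (z) mm, about 80 g, lying label up; origin at its centre, half-way up, z up. The end from x -70 to -34 mm is frosted with a small paper label on top, the rest is clear. A square notch 10 by 10 mm is cut out of the frosted end's corner at (-70, +20) mm. Both edges of the frosted end are straight from x -60 to -34 mm: grip it there
- plate_label (a point): middle of the straight-edged part of the frosted end, at (-47, 0, 0) mm from the centre of the reference plate, half-way up; axes as the plate's
- plate_window (a point): middle of the clear part, at (+18, 0, 0) mm from the centre of the reference plate, half-way up; axes as the plate's; it is to stand at meter_beam
- plain_plate: plain glass plate of the same size, 140 x 40 x 6 mm, clear all over, with four whole corners and no label, lying loose on the mat; origin at its centre, half-way up; not to be moved
Mind the look-alikes: they are no part of the job. Leave any turquoise look-alike of the ref_plate alone.

How it is judged:
By the outcome, as a careful person would: the job done as asked, in the order asked, and still so for the second after the job is handed in, while the arm keeps its last pose, push and grip.
It also fails if it takes over 51 s, if anything falls off the work surface, if the arm or the gripper's body presses on something with over 40 N, if the wrist force passes 120 N, or if a joint passes its speed limit or range.

## Working session

There is one attempt and no reset: what is moved stays moved. The work goes in short steps, Python scripts to look and compute and a shell command to move; the robot and the scene stay as the last step left them, time stands still between calls to the robot, and variables do not carry over. Pictures are saved under pics/ and viewed, and the job is handed in when it is done.

```bash
mkdir -p pics
python3 - <<'E'
from station import status,camera
import cv2,numpy as np
print(status.get_obs())
for n in("scene","side","wrist"):
    c=camera(n);cv2.imwrite(f"pics/{n}0.png",c["image"][:,:,::-1]);print(n,c["fx"],c["fy"],c["cx"],c["cy"],np.round(c["world_from_camera"],3).tolist())
E
```

```text
{'time_s': 0.0, 'qpos': array([-6.65478655e-02,  3.00503238e-01,  1.52159741e+00, -1.57190985e-05,
        1.32069162e+00, -6.66002974e-02]), 'joint_vel': array([ 0.00061763, -0.0014567 , -0.00044308, -0.00032177, -0.00033342,
       -0.00171837]), 'tau': array([-1.53750298e-03, -5.31805658e+01, -3.52735734e+01,  7.07558286e-02,
        2.43994006e-02, -4.79655944e-05]), 'ee_pos': array([5.49731425e-01, 3.95091571e-05, 2.04861795e-01]), 'eef_rot': array([-3.14039469e+00, -6.46438299e-05,  1.57085262e+00]), 'force': array([-0.00735364,  0.55197922, -0.18337754]), 'moment': array([-0.02970741, -0.07614268, -0.0051018 ]), 'grip_width': 0.09400036928385365}
scene 611.4698868200501 611.4698868200501 313.2048984686752 238.560314979947 [[0.49, -0.475, 0.731, -0.437], [-0.872, -0.254, 0.419, -0.577], [-0.013, -0.843, -0.538, 0.808], [0.0, 0.0, 0.0, 1.0]]
side 550.7976267698515 550.7976267698515 311.5620990577853 235.81309928869047 [[1.0, -0.019, 0.018, 0.539], [-0.025, -0.457, 0.889, -1.027], [-0.008, -0.889, -0.457, 0.609], [0.0, 0.0, 0.0, 1.0]]
wrist 371.64829954431775 371.64829954431775 318.90402536343595 241.86669340348678 [[1.0, 0.0, -0.0, 0.549], [-0.0, -0.963, -0.271, 0.078], [-0.0, 0.271, -0.963, 0.384], [0.0, 0.0, 0.0, 1.0]]
```

View pics/scene0.png

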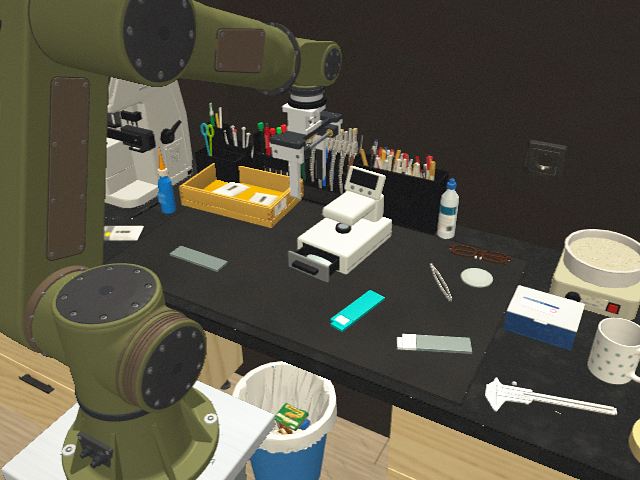

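View pics/side0.png

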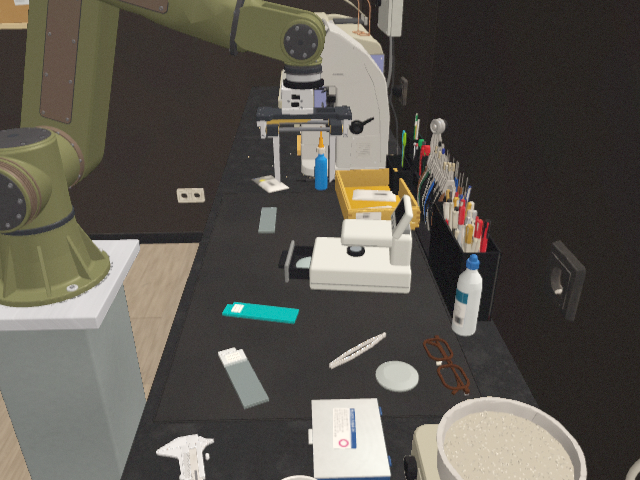

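View pics/wrist0.png

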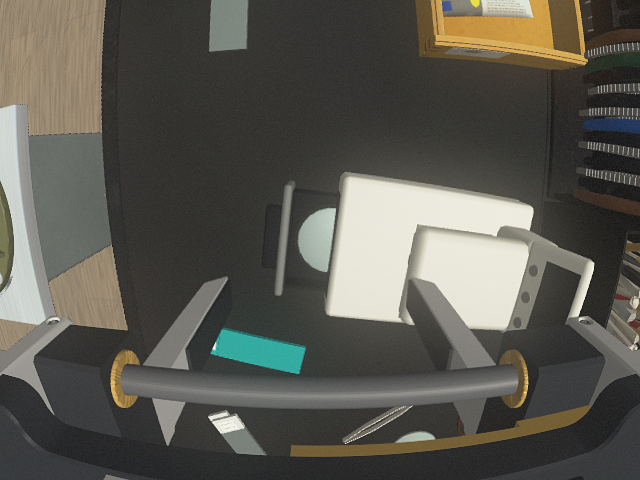

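The notched reference plate lies at scene (435,343) and side (243,377). The plain plate is at scene (198,258), the turquoise decoy at scene (358,310), and the meter with its drawer open is near scene (335,245). I'll zoom in next.

```bash
cat > h.py <<'E'
import numpy as np,cv2
def ray(c,u,v,fish=False):
    x=(u-c["cx"])/c["fx"];y=(v-c["cy"])/c["fy"]
    if fish:
        r=np.hypot(x,y);d=np.array([np.sin(r)*x/r,np.sin(r)*y/r,np.cos(r)])
    else: d=np.array([x,y,1.])
    T=c["world_from_camera"];return T[:3,3],T[:3,:3]@d
def onz(c,u,v,z,fish=False):
    o,d=ray(c,u,v,fish);return o+d*(z-o[2])/d[2]
def proj(c,P,fish=False):
    T=np.linalg.inv(c["world_from_camera"]);p=T[:3,:3]@np.asarray(P)+T[:3,3]
    if fish:
        th=np.arctan2(np.hypot(p[0],p[1]),p[2]);k=th/np.hypot(p[0],p[1]);return c["cx"]+c["fx"]*p[0]*k,c["cy"]+c["fy"]*p[1]*k
    return c["cx"]+c["fx"]*p[0]/p[2],c["cy"]+c["fy"]*p[1]/p[2]
E
python3 - <<'E'
import cv2
a=cv2.imread("pics/scene0.png");b=cv2.imread("pics/side0.png");w=cv2.imread("pics/wrist0.png")
f=lambda i,x,y,w,h,s:cv2.resize(i[y:y+h,x:x+w],None,fx=s,fy=s,interpolation=cv2.INTER_CUBIC)
cv2.imwrite("pics/c1.png",f(a,385,320,100,50,8));cv2.imwrite("pics/c2.png",f(b,210,335,70,80,7))
cv2.imwrite("pics/c3.png",f(a,280,160,120,130,4.5));cv2.imwrite("pics/c4.png",f(w,250,160,350,180,2.2))
E
```

```text
(no output)
```

View pics/c1.png

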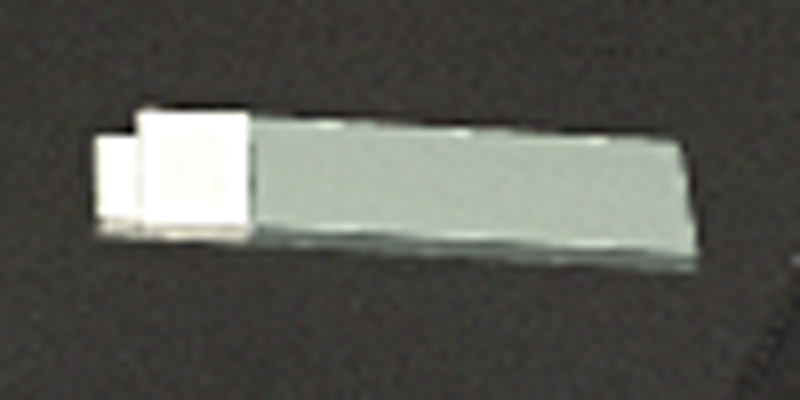

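View pics/c2.png

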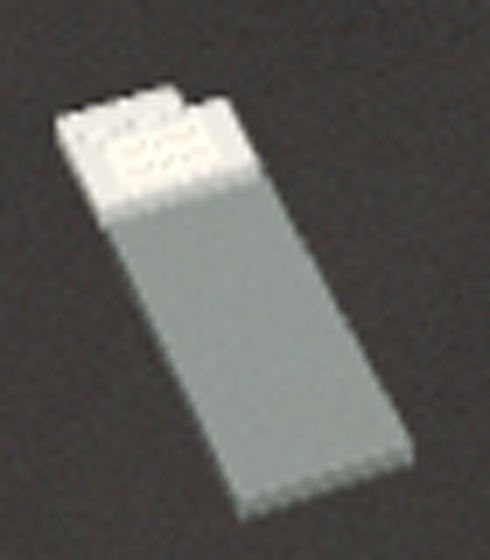

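View pics/c3.png

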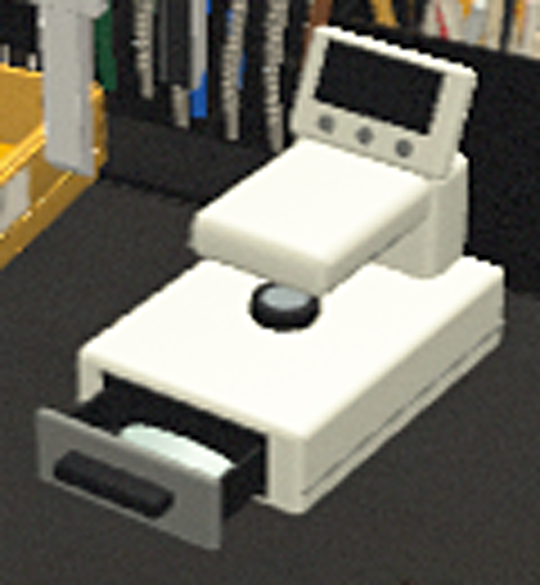

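View pics/c4.png

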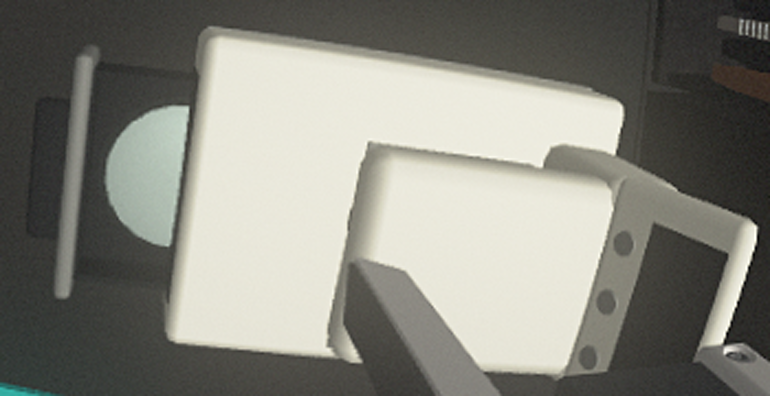

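Run:
```python
from station import camera
from h import *
C={n:camera(n) for n in("scene","side","wrist")}
np.set_printoptions(precision=4,suppress=True)
def s(n,pts,z):
    P=np.array([onz(C[n],u,v,z,n=="wrist")[:2] for u,v in pts]);print(n);print(P.tolist() and np.round(P,4));return P
def ang(a,b): return np.degrees(np.arctan2(*(b-a)[::-1]))
print("meter: FL? FR? BL")
P=s("wrist",[(343.2,173.6),(326.4,315.5),(532.7,206.4)],.056);print(np.linalg.norm(P[0]-P[1]),np.linalg.norm(P[0]-P[2]),ang(P[1],P[0])-90,ang(P[0],P[2]))
P=s("scene",[(297.8,238.9),(346.7,256.7),(391.8,219.6)],.056);print(np.linalg.norm(P[0]-P[1]),np.linalg.norm(P[1]-P[2]),ang(P[1],P[0])-90,ang(P[1],P[2]))
# drawer panel top & pull from wrist
s("wrist",[(266,204),(263,267)],.039)
s("scene",[(280+55/4.5,160+462/4.5),(280+168/4.5,160+505/4.5)],.036)
print("plate")
P=s("scene",[(397.1,347.7),(472.1,351.9),(470.2,337.7)],.006);print(np.linalg.norm(P[0]-P[1]),np.linalg.norm(P[1]-P[2]),ang(P[0],P[1]),ang(P[1],P[2])-90)
print("c",(P[0]+P[2])/2)
P=s("side",[(218.1,351.9),(244.3,407.1),(268.9,398.6),(242.6,348.9)],.006);print(np.linalg.norm(P[0]-P[1]),np.linalg.norm(P[1]-P[2]),ang(P[0],P[1]),ang(P[3],P[2]));print("c",(P[0]+P[2])/2)
```

```text
meter: FL? FR? BL
wrist
[[ 0.5708  0.0486]
 [ 0.5567 -0.0894]
 [ 0.7647  0.023 ]]
0.1386974756400133 0.19556008356142815 -5.826602954205256 -7.502104722511967
scene
[[ 0.5669  0.0394]
 [ 0.5552 -0.0914]
 [ 0.7471 -0.1156]]
0.1312777066803238 0.193396826366873 -5.109964703509576 -7.184617313334246
wrist
[[ 0.4993  0.0184]
 [ 0.4939 -0.0447]]
scene
[[ 0.5038  0.017 ]
 [ 0.4985 -0.0494]]
plate
scene
[[ 0.3922 -0.2813]
 [ 0.4488 -0.4093]
 [ 0.4856 -0.3943]]
0.13995530469964376 0.03978068664319127 -66.17242152952494 -67.82260008789488
c [ 0.4389 -0.3378]
side
[[ 0.3936 -0.2796]
 [ 0.4491 -0.4096]
 [ 0.4851 -0.3931]
 [ 0.4347 -0.273 ]]
0.14134778377218807 0.03958841952409583 -66.91240955450348 -67.25476842257108
c [ 0.4394 -0.3363]
```

```bash
python3 -m jog '[[0,-0.05,0,0,0,-0.3,-1],[-0.009,-0.1,0,0,0,-0.928,-1],[-0.009,-0.1,0,0,0,-0.928,-1],[-0.009,-0.1,0,0,0,-0.928,-1],[-0.009,-0.1,0,0,0,-0.928,-1],[-0.009,-0.1,0.05,0,0,-0.928,-1],[-0.009,-0.1,0.1,0,0,-0.928,-1],[-0.009,-0.1,0.1,0,0,-0.928,-1],[-0.009,-0.1,0.1,0,0,-0.928,-1],[-0.009,-0.1,0.1,0,0,-0.928,-1],[-0.009,-0.1,0.1,0,0,-0.928,-1],[-0.009,-0.1,0.1,0,0,-0.928,-1]]' 30
python3 - <<'E'
from station import status,camera
import cv2,numpy as np,pickle
c=camera("wrist");cv2.imwrite("pics/w1.png",c["image"][:,:,::-1]);pickle.dump(c,open("w1.pkl","wb"))
E
```

```text
time_s: 1.5
ee_pos: [0.4499, -0.009, 0.1054]
eef_rot: [3.142, -0.0, 3.025]
force: [-1.4, 0.7, 0.5]
grip_width: 0.0016
```

View pics/w1.png

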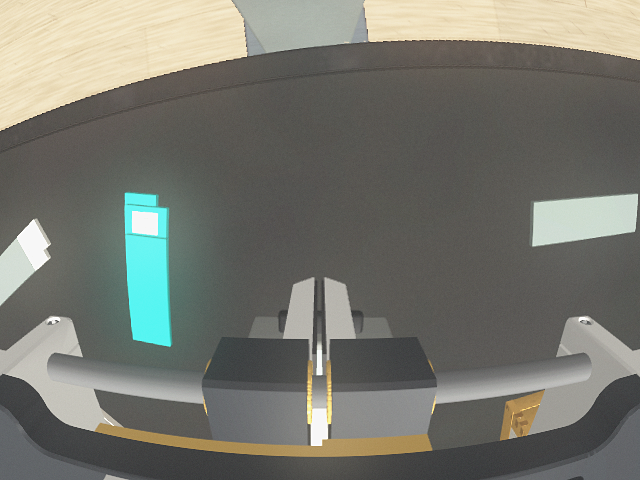

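The fingers are centred on the pull, whose ends show at (283,322) and (363,322). I'll descend and approach.

```bash
python3 -m jog '[[0,0,0.05,0,0,0,-1],[0,0,0.081,0,0,0,-1],[0,0,0.081,0,0,0,-1],[-0.03,0,0.081,0,0,0,-1],[-0.045,0,0.081,0,0,0,-1],[-0.06,0,0.081,0,0,0,-1],[-0.06,0,0.081,0,0,0,-1]]'
python3 - <<'E'
from station import status,camera
import cv2,numpy as np,pickle
for n in("scene","side"):
  c=camera(n);i=c["image"][:,:,::-1];cv2.imwrite(f"pics/{n}2.png",i);i=i[160:300,260:420] if n=="scene" else i[190:310,260:430];cv2.imwrite(f"pics/{n}2c.png",cv2.resize(i,None,fx=4,fy=4,interpolation=2))
E
```

```text
time_s: 2.25
ee_pos: [0.5112, -0.0162, 0.026]
eef_rot: [3.142, 0.002, 3.024]
force: [-0.7, 0.9, 0.0]
grip_width: 0.0005
```

View pics/scene2c.png

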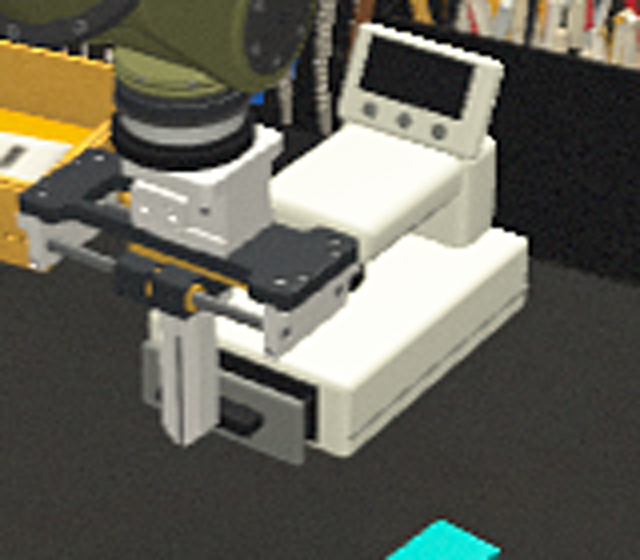

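View pics/side2c.png

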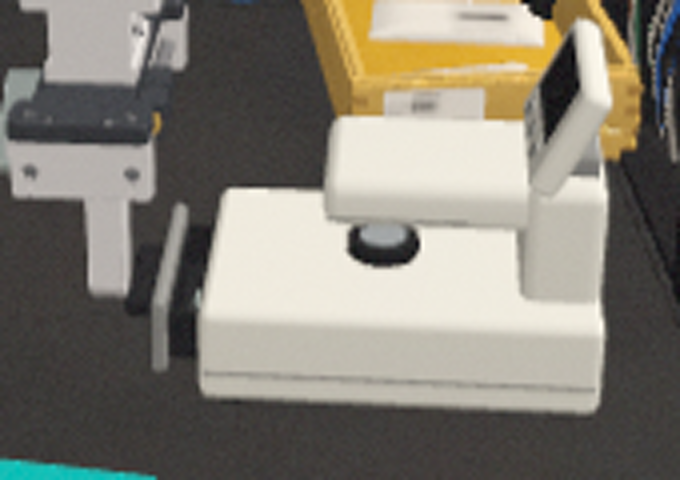

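The drawer is sliding in, and a gap of about 20 mm remains. I'll keep pushing, gently.

```bash
python3 -m jog '[[-0.008,0,0,0,0,0,-1],[-0.014,0,0,0,0,0,-1],[-0.017,0,0,0,0,0,-1],[-0.017,0,0,0,0,0,-1]]';python3 -m jog '[[-0.002,0,0,0,0,0,-1],[-0.004,0,0,0,0,0,-1],[-0.004,0,0,0,0,0,-1]]'
```

```text
time_s: 2.75
ee_pos: [0.5269, -0.018, 0.0255]
eef_rot: [3.142, 0.001, 3.024]
force: [-0.8, 0.3, -0.4]
grip_width: 0.0006
time_s: 3.05
ee_pos: [0.5295, -0.0182, 0.0252]
eef_rot: [3.142, -0.003, 3.025]
force: [-10.7, 1.3, 6.9]
grip_width: 0.0005
```

```bash
python3 -m jog '[[-0.002,0,-0.001,0,0,0,-1],[-0.004,0,-0.001,0,0,0,-1],[-0.004,0,-0.001,0,0,0,-1],[-0.004,0,-0.001,0,0,0,-1]]'
python3 - <<'E'
from station import status,camera
import cv2,numpy as np,pickle
for n in("scene","side"):
  c=camera(n);i=c["image"][:,:,::-1];cv2.imwrite(f"pics/{n}3.png",i);i=i[160:300,260:420] if n=="scene" else i[190:310,260:430];cv2.imwrite(f"pics/{n}3c.png",cv2.resize(i,None,fx=4,fy=4,interpolation=2))
E
```

```text
time_s: 3.45
ee_pos: [0.5296, -0.0183, 0.0252]
eef_rot: [-3.141, -0.013, 3.025]
force: [-25.3, 2.4, 14.1]
grip_width: 0.0004
```

View pics/side3c.png

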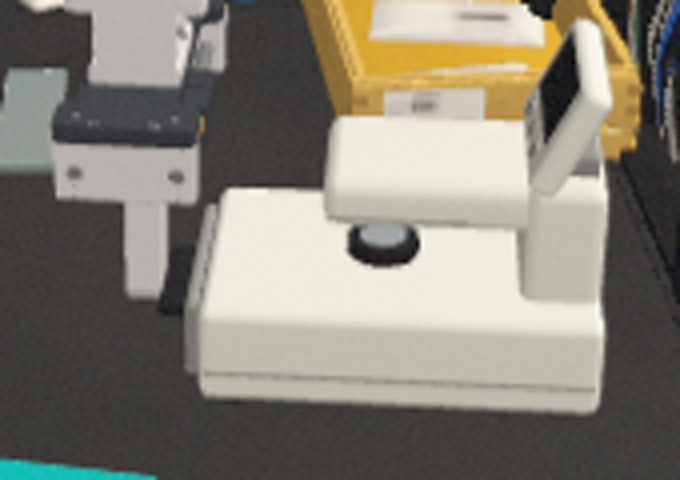

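View pics/scene3c.png

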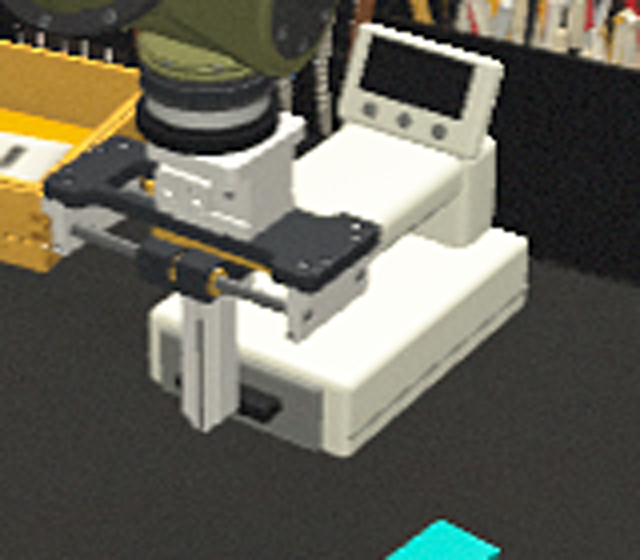

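The drawer is shut against the stop: push force rose to 25 N with no further travel, and the panel is flush in both views. Next I'll retreat and hover over the frosted end.

```bash
python3 -m jog '[[0.04,0,0,0,0,0,-1],[0.08,0,-0.03,0,0,0,-1],[0.08,-0.03,-0.08,0,0,0,-1],[0.08,-0.1,-0.115,0,0,0.15,0.4],[0.076,-0.2865,-0.115,0,0,0.671,0.4],[0.076,-0.2865,-0.115,0,0,0.671,0.4],[0.076,-0.2865,-0.115,0,0,0.671,0.4],[0.076,-0.2865,-0.115,0,0,0.671,0.4],[0.076,-0.2865,-0.115,0,0,0.671,0.4],[0.076,-0.2865,-0.115,0,0,0.671,0.4],[0.076,-0.2865,-0.115,0,0,0.671,0.4],[0.076,-0.2865,-0.115,0,0,0.671,0.4],[0.076,-0.2865,-0.115,0,0,0.671,0.4],[0.076,-0.2865,-0.115,0,0,0.671,0.4]]'
python3 - <<'E'
from station import status,camera
import cv2,numpy as np,pickle
for n in("scene","side","wrist"):
  c=camera(n);i=c["image"][:,:,::-1];cv2.imwrite(f"pics/{n}4.png",i);pickle.dump(c,open(f"{n}4.pkl","wb"))
print(status.get_obs()["qpos"],status.get_obs()["eef_rot"])
E
```

```text
time_s: 4.95
ee_pos: [0.4223, -0.2937, 0.1413]
eef_rot: [-3.131, -0.006, 1.974]
force: [-0.3, -0.4, 0.8]
grip_width: 0.066
[-0.67557662  0.29132786  1.68871569 -0.00750351  1.17200979 -1.07388359] [-3.13054951 -0.00592263  1.97202039]
```

View pics/wrist4.png

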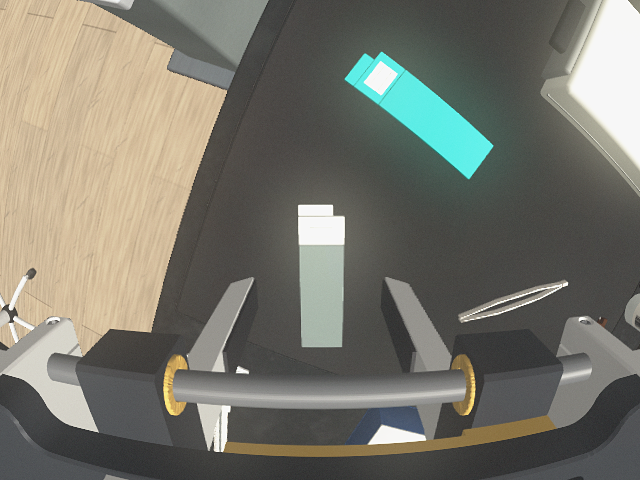

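View pics/side4.png

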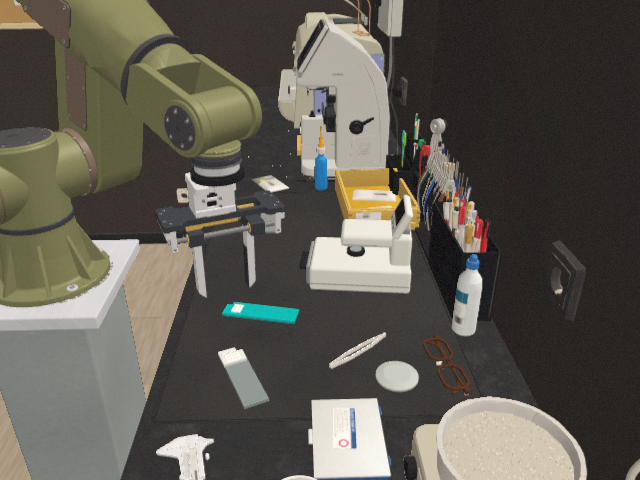

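The wrist view shows the plate well aligned between the fingers, frosted end at (298–344, 205–245) and clear end at row 347. I'll measure it precisely, along with the meter in the now clear views.

Run:
```python
from h import *
import pickle
np.set_printoptions(precision=4,suppress=True)
C={n:pickle.load(open(n+"4.pkl","rb")) for n in("scene","side","wrist")}
c=C["wrist"]; im=c["image"].astype(int)
roi=np.zeros(im.shape[:2],bool);roi[195:360,285:358]=1
m=(im.sum(2)>330)&roi
m=cv2.morphologyEx(m.astype(np.uint8),cv2.MORPH_OPEN,np.ones((3,3)))
ys,xs=np.nonzero(m);print(xs.min(),xs.max(),ys.min(),ys.max())
def W(u,v):return onz(c,u,v,.006,True)[:2]
L=[];R=[]
for y in range(225,342,6):
    r=np.nonzero(m[y])[0];L.append(W(r[0],y+.5));R.append(W(r[-1]+1,y+.5))
L=np.array(L);R=np.array(R)
def dirn(P):
    d=np.linalg.svd(P-P.mean(0))[2][0];return d if d[1]<0 else -d
dl,dr=dirn(L),dirn(R);d=dl+dr;d/=np.linalg.norm(d);n=np.array([-d[1],d[0]])
print("yaw L,R",np.degrees(np.arctan2(dl[1],dl[0])),np.degrees(np.arctan2(dr[1],dr[0])),"width",((L.mean(0)-R.mean(0))@n))
ym=np.nonzero(m[:,308:328].any(1))[0]
a=W(312,ym[0]);b=W(322,ym[-1]+1)
print("ends",(b-a)@d)
mid=(L.mean(0)+R.mean(0))/2
s=((a+b)/2-mid)@d;ctr=mid+s*d;print("ctr",ctr,"label",ctr-.047*d,"d",d)
for n_,b in(("scene",(280,160,120,130,4.5)),("side",(290,190,140,110,5.5))):
    i=C[n_]["image"][:,:,::-1];x,y,w,h,f=b
    cv2.imwrite(f"pics/{n_}4c.png",cv2.resize(i[y:y+h,x:x+w],None,fx=f,fy=f,interpolation=2))
```

```text
298 344 204 346
yaw L,R -66.3465846452872 -66.94400405697247 width -0.04054029644134076
ends 0.14069935725927055
ctr [ 0.4406 -0.3358] label [ 0.4219 -0.2926] d [ 0.3964 -0.9181]
```

View pics/side4c.png

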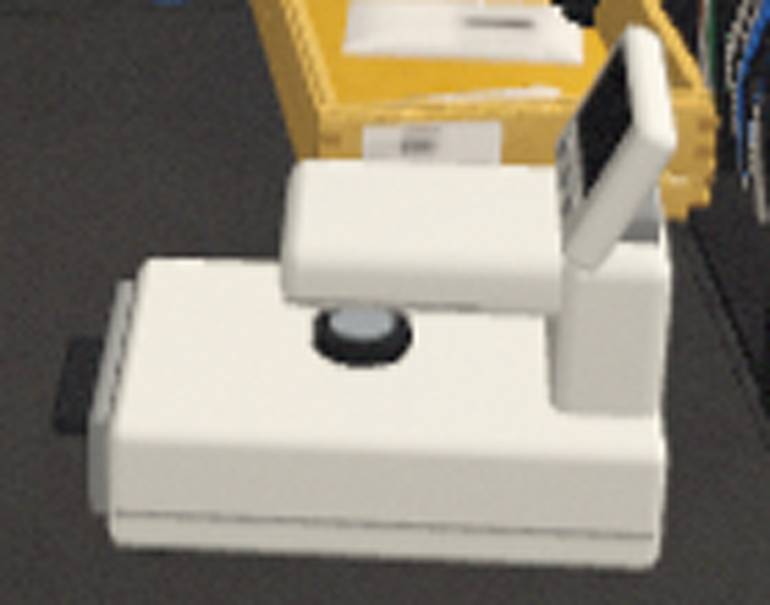

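View pics/scene4c.png

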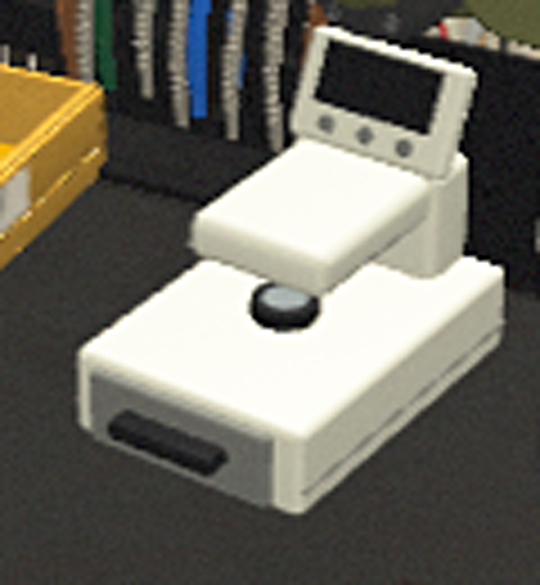

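Run:
```python
from h import *
import pickle
np.set_printoptions(precision=4,suppress=True)
C={n:pickle.load(open(n+"4.pkl","rb")) for n in("scene","side","wrist")}
B={"scene":(280,160,4.5),"side":(290,190,5.5)}
def g(n,p,z):
    x,y,f=B[n];return onz(C[n],x+(p[0]+.5)/f-.5,y+(p[1]+.5)/f-.5,z)[:2]
A=lambda a,b:np.degrees(np.arctan2(*(b-a)[::-1]))
P=[g("side",p,0) for p in((125,546),(640,567))];print("side bottom edge",P,A(*P))
Q=[g("scene",p,0) for p in((320,505),(490,345))];print("scene bottom edge",Q,A(*Q))
R=[g("scene",p,0) for p in((90,435),(280,508))];print("scene front edge",R,A(*R)+90)
# edges of the head top (z .116): scene right edge / side top-front
for n,a,b,z in(("scene",(95,350),(205,262),.056),("side",(150,258),(285,262),.056),("side",(125,438),(650,452),.056)):
    S=[g(n,a,z),g(n,b,z)];print(n,z,S,A(*S))
# boss dark mask
for n,roi in(("scene",(330,218,24,20)),("side",(342,242,28,20))):
    im=C[n]["image"];x,y,w,h=roi;m=(im[y:y+h,x:x+w].astype(int).sum(2)<300)
    nb,lab,st,ce=cv2.connectedComponentsWithStats(m.astype(np.uint8),connectivity=8)
    k=1+np.argmax(st[1:,4]);ys,xs=np.nonzero(lab==k)
    print(n,"boss",x+xs.min(),x+xs.max()+1,y+ys.min(),y+ys.max()+1)
```

```text
side bottom edge [array([ 0.5593, -0.0786]), array([ 0.747 , -0.0998])] -6.455096983214848
scene bottom edge [array([ 0.5792, -0.0906]), array([ 0.7575, -0.1058])] -4.87497833234114
scene front edge [array([0.5784, 0.0429]), array([ 0.5674, -0.0741])] -5.378380071152321
scene 0.056 [array([0.5756, 0.0367]), array([0.6794, 0.0291])] -4.210112304604925
side 0.056 [array([0.5729, 0.0452]), array([0.6264, 0.0395])] -6.044966618413347
side 0.056 [array([ 0.5593, -0.0947]), array([ 0.7445, -0.1116])] -5.209604821478244
scene boss 336 351 223 234
side boss 347 365 247 257
```

Meter yaw estimates scatter between -5 and -7°, so I'll take one clear wrist view from above the meter. It only costs about 1.5 s.

```bash
python3 -m jog '[[0,0.02,-0.05,-0.007,-0.004,0,0.4],[0.01,0.07,-0.12,-0.007,-0.004,0,0.4],[0.031,0.322,-0.12,-0.007,-0.004,0,0.4],[0.031,0.322,-0.12,-0.007,-0.004,0,0.4],[0.031,0.322,-0.12,-0.007,-0.004,0,0.4],[0.031,0.322,-0.12,-0.007,-0.004,0,0.4],[0.031,0.322,-0.12,-0.007,-0.004,0,0.4],[0.031,0.322,-0.12,-0.007,-0.004,0,0.4],[0.031,0.322,-0.12,-0.007,-0.004,0,0.4],[0.031,0.322,-0.12,-0.007,-0.004,0,0.4],[0.031,0.322,-0.12,-0.007,-0.004,0,0.4],[0.031,0.322,-0.12,-0.007,-0.004,0,0.4]]'
python3 - <<'E'
from station import status,camera
import cv2,pickle
c=camera("wrist");i=c["image"][:,:,::-1];cv2.imwrite("pics/wrist5.png",i);pickle.dump(c,open("wrist5.pkl","wb"))
print(status.get_obs()["eef_rot"],status.get_obs()["ee_pos"])
E
```

```text
time_s: 6.3
ee_pos: [0.7073, -0.1406, 0.2585]
eef_rot: [3.141, 0.001, 1.971]
force: [-0.1, -1.2, -0.9]
grip_width: 0.0659
[3.14116522e+00 7.84767079e-04 1.97110902e+00] [ 0.70744131 -0.14050474  0.25862336]
```

View pics/wrist5.png

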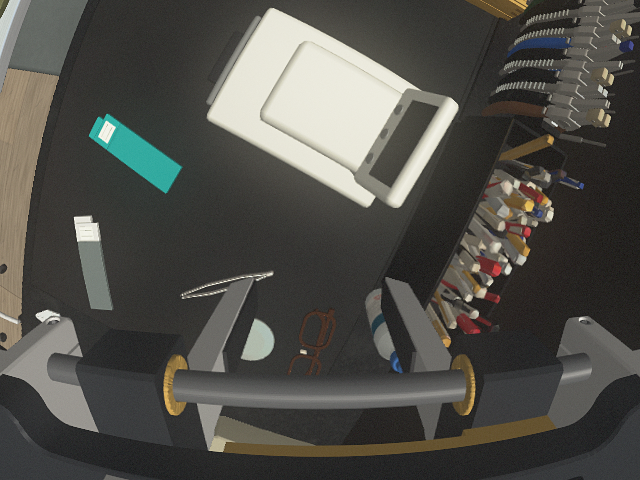

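The whole meter is visible: base front edge runs (273,9)–(208,117), and the right side edge (208,117)–(370,206).

Run:
```python
from h import *
import pickle
np.set_printoptions(precision=4,suppress=True)
c=pickle.load(open("wrist5.pkl","rb"));g=cv2.GaussianBlur(c["image"].astype(np.float32).mean(2),(0,0),0.8)
W=lambda u,v,z:onz(c,u,v,z,True)[:2]
def edge(a,b,z):
    a=np.array(a,float);b=np.array(b,float);t=(b-a)/np.linalg.norm(b-a);n=np.array([-t[1],t[0]]);pts=[]
    for s in np.linspace(.1,.9,25):
        p=a+s*(b-a);k=np.arange(-6,6.1,.25);q=p+k[:,None]*n
        v=cv2.remap(g,q[:,0].astype(np.float32).reshape(1,-1),q[:,1].astype(np.float32).reshape(1,-1),1)[0]
        i=np.argmax(abs(np.diff(v)));pts.append(W(*(p+(k[i]+.125)*n),z))
    P=np.array(pts)
    for _ in range(3):
        m=P.mean(0);d=np.linalg.svd(P-m)[2][0];r=(P-m)@np.array([-d[1],d[0]]);P=P[abs(r)<max(.0015,2*r.std())]
    return m,d,r.std(),len(P)
for nm,a,b,z in(("front",(268,18),(212,108),.05),("right",(215,121),(360,201),.05),("left",(285,14),(395,70),.05),("head left",(312,43),(395,88),.111),("head right",(268,120),(350,165),.111),("head front",(298,50),(266,107),.111)):
    m,d,s,n=edge(a,b,z);print(nm,m,(np.degrees(np.arctan2(d[1],d[0]))+45)%90-45,s,n)
```

```text
front [ 0.5634 -0.0219] -6.933732111339964 0.00024412010847551702 25
right [ 0.6544 -0.1032] -6.8781291383211425 0.00020105959691104803 25
left [0.6554 0.037 ] -6.9626937301617815 0.0002744041510251955 25
head left [0.6779 0.0059] -7.07939601102531 0.0001501365982092541 25
head right [ 0.6689 -0.0774] -6.885933681316779 0.0001466924668871405 25
head front [ 0.6222 -0.0299] -6.888317814588319 0.00013840269980548416 25
```

Meter: yaw -6.93°, centre (0.662,-0.034). So plate_label has to end at about (0.588,-0.025,0.076). Now for the grasp.

```bash
python3 -m jog '[[-0.029,-0.3225,0,0,0,-0.004,0.4],[-0.029,-0.3225,0,0,0,-0.004,0.4],[-0.029,-0.3225,0,0,0,-0.004,0.4],[-0.029,-0.3225,0,0,0,-0.004,0.4],[-0.029,-0.3225,0.05,0,0,-0.004,0.4],[-0.029,-0.3225,0.1,0,0,-0.004,0.4],[-0.029,-0.3225,0.15,0,0,-0.004,0.4],[-0.029,-0.3225,0.2,0,0,-0.004,0.4],[-0.029,-0.3225,0.2286,0,0,-0.004,0.4],[-0.029,-0.3225,0.2286,0,0,-0.004,0.4],[-0.029,-0.3225,0.2286,0,0,-0.004,0.4],[-0.029,-0.3225,0.2286,0,0,-0.004,0.4]]'
python3 - <<'E'
from station import status,camera
import cv2,pickle
c=camera("wrist");i=c["image"][:,:,::-1];cv2.imwrite("pics/wrist6.png",i)
print(status.get_obs()["eef_rot"],status.get_obs()["ee_pos"])
E
```

```text
time_s: 7.55
ee_pos: [0.4222, -0.2934, 0.0312]
eef_rot: [3.141, 0.002, 1.977]
force: [0.6, -0.8, 0.4]
grip_width: 0.0659
[3.13983556 0.0031794  1.9772182 ] [ 0.4227593  -0.29367158  0.03193507]
```

View pics/wrist6.png

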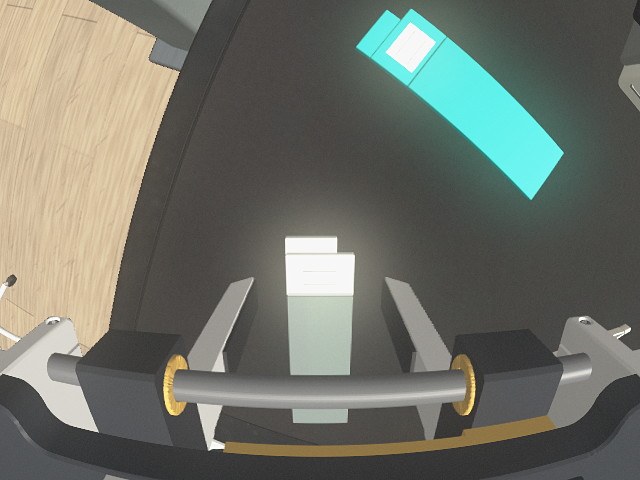

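Plate centred between the fingers (frosted end at 286–354, finger mid 320). I'll descend.

```bash
python3 -m jog '[[0,0,0.015,0,0,0,0.4],[0,0,0.027,0,0,0,0.4],[0,0,0.0305,0,0,0,0.4],[0,0,0.0305,0,0,0,0.4],[0,0,0.0305,0,0,0,0.4]]'
python3 - <<'E'
from station import status
o=status.get_obs();print(o["ee_pos"],o["force"])
E
```

```text
time_s: 8.1
ee_pos: [0.4229, -0.2937, 0.0014]
eef_rot: [3.14, 0.003, 1.977]
force: [0.3, -0.3, 0.3]
grip_width: 0.0658
[ 0.42288906 -0.29373133  0.00137587] [ 0.33899742 -0.31388927  0.25411556]
```

```bash
python3 -m jog '[[0,0,0,0,0,0,0.1],[0,0,0,0,0,0,-0.1],[0,0,0,0,0,0,-0.3],[0,0,0,0,0,0,-0.5],[0,0,0,0,0,0,-0.5],[0,0,0,0,0,0,-0.5]]' 40
python3 -m jog '[[0,0,-0.01,0,0,0,-0.5],[0,0,-0.03,0,0,0,-0.5],[0,0,-0.06,0,0,0,-0.5],[0,0,-0.09,0,0,0,-0.5],[0,0,-0.1,0,0,0,-0.5],[0,0,-0.1,0,0,0,-0.5]]'
python3 - <<'E'
from station import status,camera
import cv2,pickle
for n in("wrist","side","scene"):
  c=camera(n);i=c["image"][:,:,::-1];cv2.imwrite(f"pics/{n}7.png",i);pickle.dump(c,open(n+"7.pkl","wb"))
print(status.get_obs()["eef_rot"],status.get_obs()["ee_pos"])
E
```

```text
time_s: 8.7
ee_pos: [0.4229, -0.2938, 0.0014]
eef_rot: [3.14, 0.003, 1.977]
force: [-0.7, -0.4, 1.3]
grip_width: 0.039
time_s: 9.3
ee_pos: [0.4231, -0.2939, 0.1027]
eef_rot: [3.139, 0.005, 1.977]
force: [0.6, 0.1, -2.4]
grip_width: 0.0397
[3.14085678e+00 1.29759361e-03 1.97725638e+00] [ 0.42209204 -0.29309218  0.10005822]
```

View pics/wrist7.png

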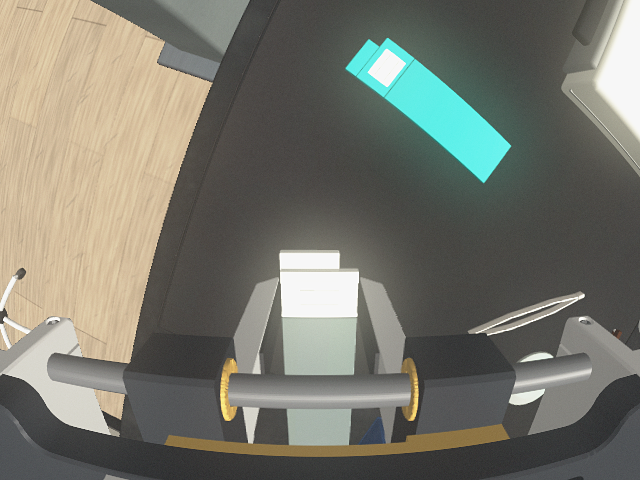

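View pics/side7.png

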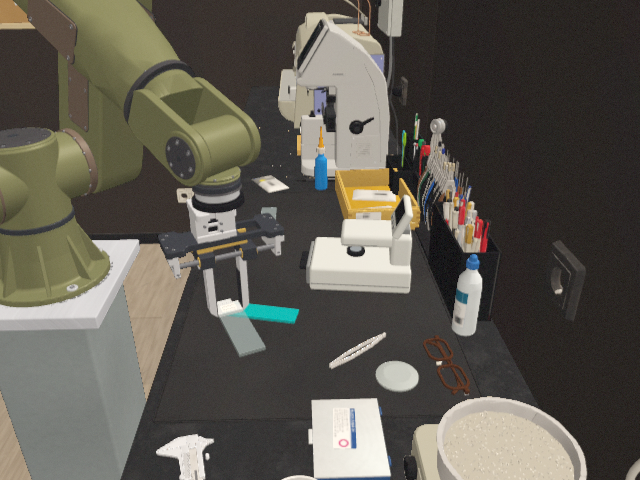

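Run:
```python
import cv2
a=cv2.imread("pics/scene7.png");b=cv2.imread("pics/side7.png")
f=lambda i,x,y,w,h,s:cv2.resize(i[y:y+h,x:x+w],None,fx=s,fy=s,interpolation=2)
cv2.imwrite("pics/c7a.png",f(a,330,210,140,110,5.5));cv2.imwrite("pics/c7b.png",f(b,195,290,90,75,8))
```

```text
(no output)
```

View pics/c7a.png

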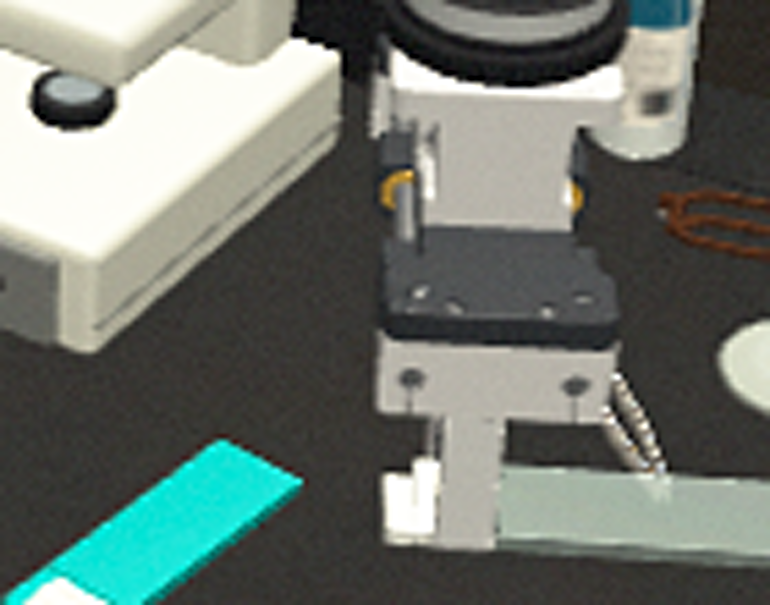

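View pics/c7b.png

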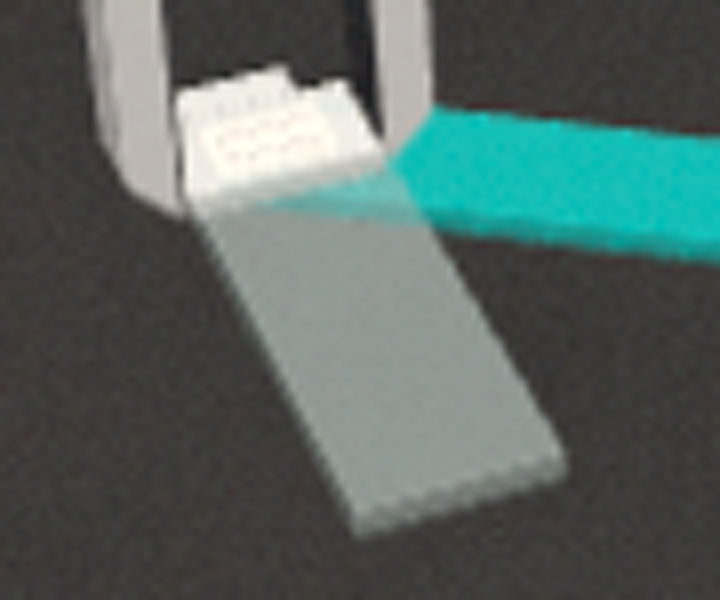

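```bash
cat >> h.py <<'E'
def tri(c1,p1,c2,p2):
    o1,d1=ray(c1,*p1);o2,d2=ray(c2,*p2);d1/=np.linalg.norm(d1);d2/=np.linalg.norm(d2)
    s=np.linalg.lstsq(np.c_[d1,-d2],o2-o1,rcond=None)[0];a=o1+s[0]*d1;b=o2+s[1]*d2
    return (a+b)/2,np.linalg.norm(a-b)
E
python3 - <<'E'
import cv2
a=cv2.imread("pics/scene7.png")
cv2.imwrite("pics/c7c.png",cv2.resize(a[285:325,395:485],None,fx=8,fy=8,interpolation=2))
E
```

```text
(no output)
```

View pics/c7c.png

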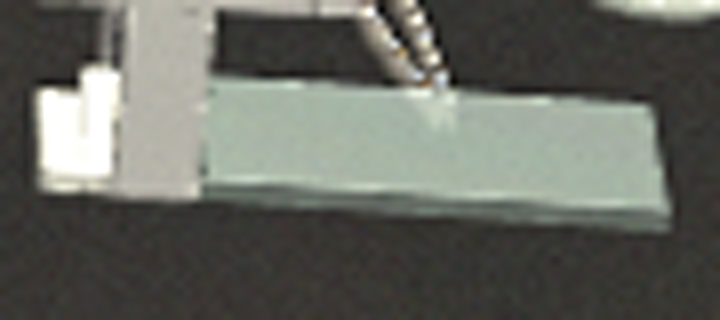

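Run:
```python
from h import *
import pickle
np.set_printoptions(precision=4,suppress=True)
S,D=[pickle.load(open(n+"7.pkl","rb")) for n in("scene","side")]
a=tri(S,(478.5,311.25),D,(239,353.8));b=tri(S,(476.5,297.9),D,(266,347.5));e=tri(S,(400,307.3),D,(217.3,302))
print("far -y",a,"\nfar +y",b,"\nfrost -y",e)
d=a[0]-e[0];print(np.linalg.norm(d),"slope deg",np.degrees(np.arcsin(d[2]/np.linalg.norm(d))),"yaw",np.degrees(np.arctan2(d[1],d[0])))
```

```text
far -y (array([ 0.4476, -0.4084,  0.1052]), np.float64(0.0009501835809396921)) 
far +y (array([ 0.4851, -0.3938,  0.1039]), np.float64(0.0005305083635072353)) 
frost -y (array([ 0.3988, -0.2768,  0.102 ]), np.float64(0.006936202522197037))
0.14037383763555755 slope deg 1.283190892974288 yaw -69.62232907547171
```

The plate is held level (far end z ≈ 0.1045, as expected with no droop). I'll move it in front of the throat.

```bash
python3 -m jog '[[0.01,0.007,0,0,0,-0.03,-0.5],[0.035,0.024,0,0,0,-0.1,-0.5],[0.065,0.045,0,0,0,-0.18,-0.5],[0.095,0.066,0,0,0,-0.27,-0.5],[0.125,0.087,0,0,0,-0.36,-0.5],[0.155,0.108,0,0,0,-0.44,-0.5],[0.185,0.129,0,0,0,-0.52,-0.5],[0.21,0.147,0,0,0,-0.6,-0.5],[0.228,0.159,0,0,0,-0.645,-0.5],[0.2353,0.1642,0,0,0,-0.664,-0.5],[0.2353,0.1642,0,0,0,-0.664,-0.5],[0.2353,0.1642,0,0,0,-0.664,-0.5],[0.2353,0.1642,0,0,0,-0.664,-0.5]]'
python3 - <<'E'
from station import status,camera
import cv2,pickle
for n in("wrist","side","scene"):
  c=camera(n);i=c["image"][:,:,::-1];cv2.imwrite(f"pics/{n}8.png",i);pickle.dump(c,open(n+"8.pkl","wb"))
print(status.get_obs()["eef_rot"],status.get_obs()["ee_pos"])
f=lambda i,x,y,w,h,s:cv2.resize(i[y:y+h,x:x+w],None,fx=s,fy=s,interpolation=2)
cv2.imwrite("pics/c8a.png",f(cv2.imread("pics/scene8.png"),230,150,170,140,4.5));cv2.imwrite("pics/c8b.png",f(cv2.imread("pics/side8.png"),230,170,190,130,4.2))
E
```

```text
time_s: 10.75
ee_pos: [0.4797, -0.0129, 0.0997]
eef_rot: [-3.141, 0.001, 3.018]
force: [-1.2, 0.2, -0.3]
grip_width: 0.0392
[-3.14082708e+00  1.27471694e-03  3.01884085e+00] [ 0.47979579 -0.01269051  0.09987055]
```

View pics/c8a.png

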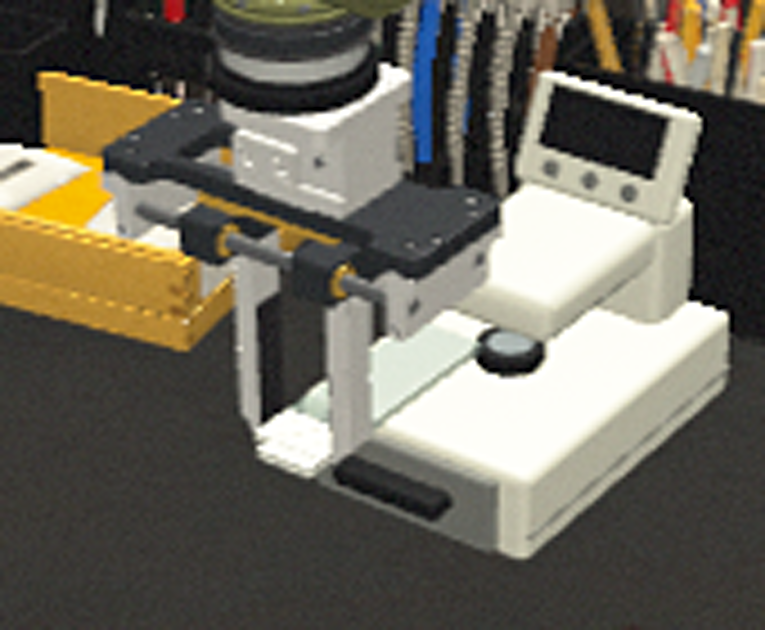

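View pics/c8b.png

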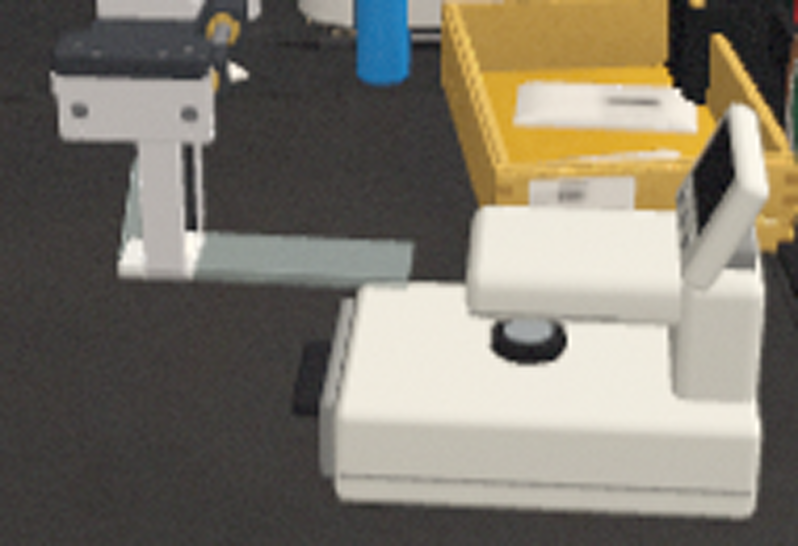

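View pics/wrist8.png

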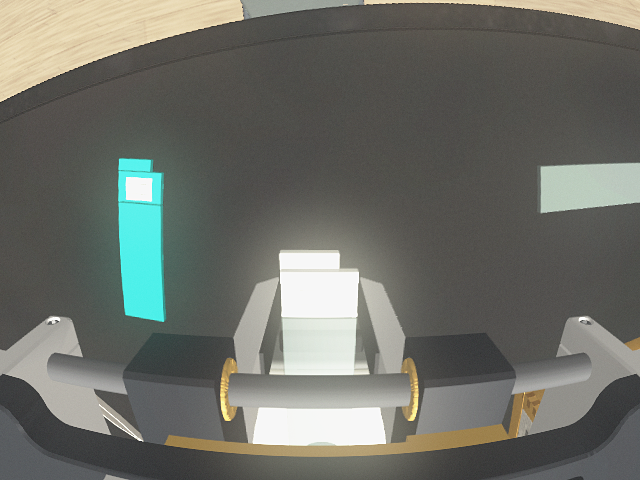

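Run:
```python
from h import *
import pickle
S,D=[pickle.load(open(n+"8.pkl","rb")) for n in("scene","side")]
print(tri(S,(337.6,226.6),D,(327.3,235.6)))
t=np.array([np.cos(np.radians(-7.03)),np.sin(np.radians(-7.03))]);n=np.array([-t[1],t[0]])
tcp=np.array([.4798,-.0127]);print("expected",tcp+.1157*t-.02*n, .1046)
```

```text
(array([ 0.59009047, -0.05008871,  0.10459206]), np.float64(0.00409897944320184))
expected [ 0.59218241 -0.04671005] 0.1046
```

```bash
python3 -m jog '[[0,0,0.012,0,0,-0.001,-0.5],[0,0.0009,0.0255,0,0,-0.001,-0.5],[0,0.0009,0.0255,0,0,-0.001,-0.5],[-0.015,0.0009,0.0255,0,0,-0.001,-0.5],[-0.03,0.0009,0.0255,0,0,-0.001,-0.5],[-0.045,0.0009,0.0255,0,0,-0.001,-0.5],[-0.045,0.0009,0.0255,0,0,-0.001,-0.5],[-0.045,0.0009,0.0255,0,0,-0.001,-0.5]]'
python3 - <<'E'
from station import status,camera
import cv2,pickle
for n in("side","scene"):
  c=camera(n);i=c["image"][:,:,::-1];cv2.imwrite(f"pics/{n}9.png",i);pickle.dump(c,open(n+"9.pkl","wb"))
print(status.get_obs()["eef_rot"],status.get_obs()["ee_pos"])
f=lambda i,x,y,w,h,s:cv2.resize(i[y:y+h,x:x+w],None,fx=s,fy=s,interpolation=2)
cv2.imwrite("pics/c9a.png",f(cv2.imread("pics/scene9.png"),260,170,130,110,6));cv2.imwrite("pics/c9b.png",f(cv2.imread("pics/side9.png"),260,200,160,100,5))
E
```

```text
time_s: 11.7
ee_pos: [0.5241, -0.0174, 0.0742]
eef_rot: [-3.141, 0.001, 3.02]
force: [-0.7, 0.6, -1.2]
grip_width: 0.0392
[-3.14076597e+00  7.93621124e-04  3.02038499e+00] [ 0.52392389 -0.01729332  0.0743624 ]
```

View pics/c9a.png

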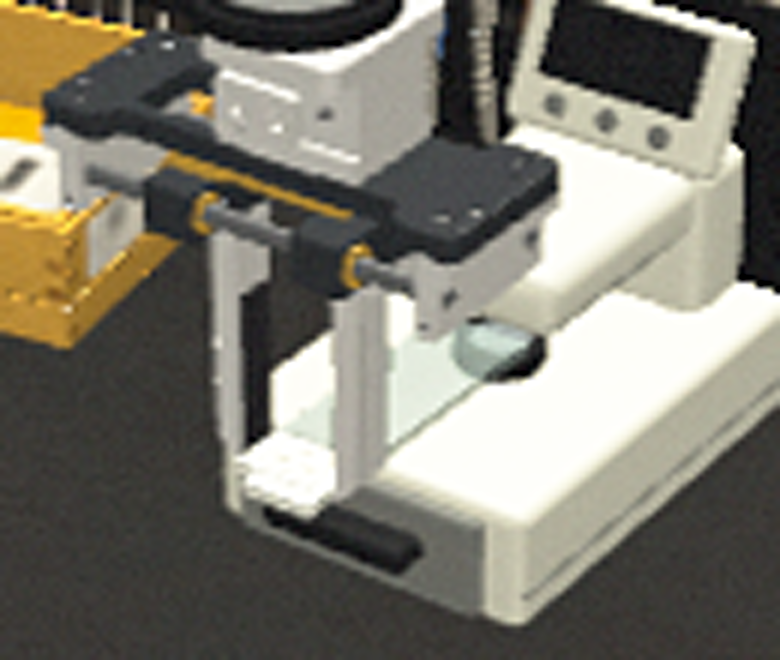

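View pics/c9b.png

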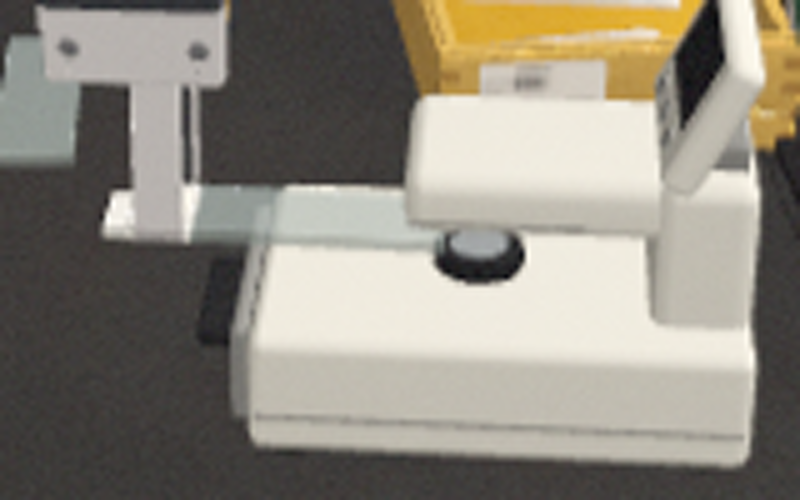

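The plate is entering the throat between the bosses, level and clear of the head. I'll finish the insertion.

```bash
python3 -m jog '[[-0.01,0,0,0,0,0,-0.5],[-0.025,0,0,0,0,0,-0.5],[-0.04,0,0,0,0,0,-0.5],[-0.055,0,0,0,0,0,-0.5],[-0.063,0,0,0,0,0,-0.5],[-0.0657,0,0,0,0,0,-0.5],[-0.0657,0,0,0,0,0,-0.5],[-0.0657,0,0,0,0,0,-0.5],[-0.0657,0,0,0,0,0,-0.5]]'
python3 - <<'E'
from station import status,camera
import cv2,pickle
for n in("side","scene","wrist"):
  c=camera(n);i=c["image"][:,:,::-1];cv2.imwrite(f"pics/{n}10.png",i);pickle.dump(c,open(n+"10.pkl","wb"))
o=status.get_obs();print(o["eef_rot"],o["ee_pos"],o["force"],o["grip_width"])
f=lambda i,x,y,w,h,s:cv2.resize(i[y:y+h,x:x+w],None,fx=s,fy=s,interpolation=2)
cv2.imwrite("pics/c10a.png",f(cv2.imread("pics/scene10.png"),260,170,130,110,6));cv2.imwrite("pics/c10b.png",f(cv2.imread("pics/side10.png"),260,200,160,100,5))
E
```

```text
time_s: 12.7
ee_pos: [0.5888, -0.0252, 0.0745]
eef_rot: [-3.141, 0.001, 3.02]
force: [-0.4, 0.1, -0.8]
grip_width: 0.0394
[-3.14081442e+00  9.79259993e-04  3.02042125e+00] [ 0.58903561 -0.02518427  0.07456826] [ 0.5348261  -0.44245802 -0.73219999] 0.039146694548047214
```

View pics/c10a.png

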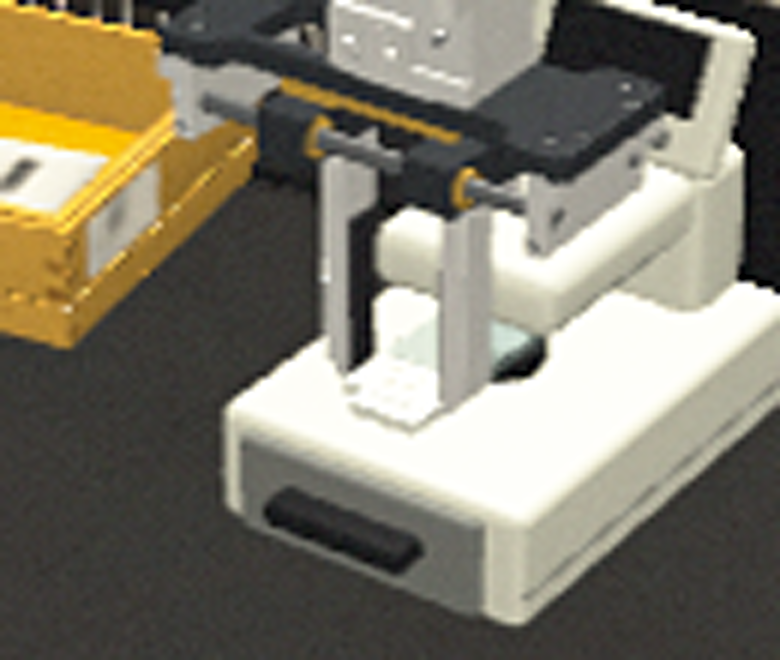

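View pics/c10b.png

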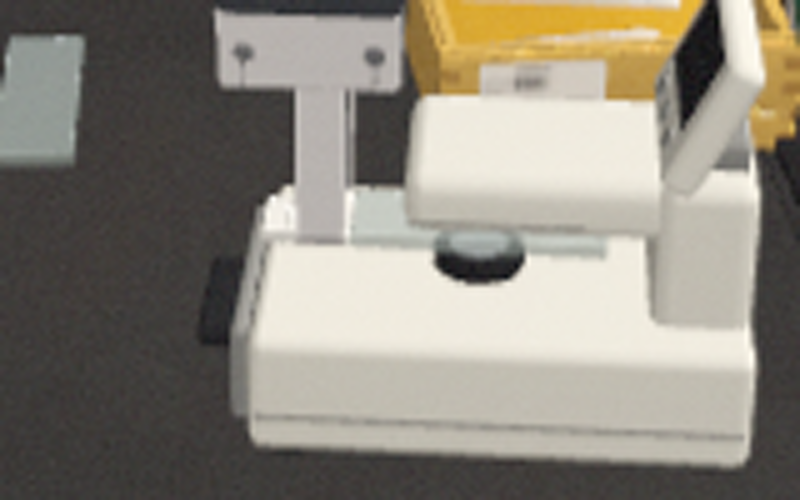

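View pics/wrist10.png

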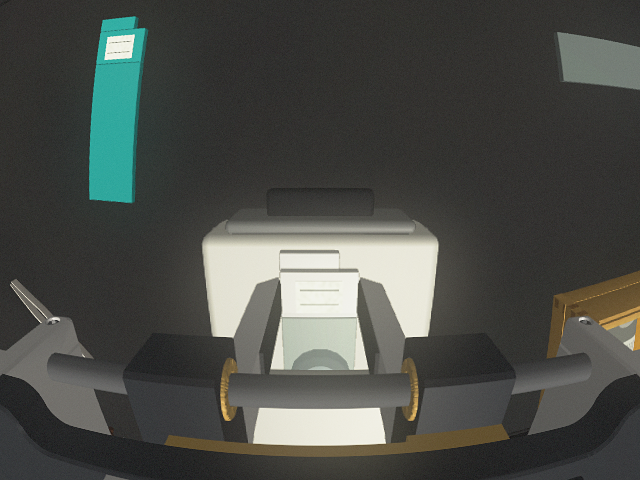

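Run:
```python
from h import *
import pickle
np.set_printoptions(precision=4,suppress=True)
c=pickle.load(open("wrist10.pkl","rb"));D=pickle.load(open("side10.pkl","rb"))
t=np.array([.9927,-.1207]);n=np.array([.1207,.9927]);o=np.array([.6622,-.0342])
def M(P):return (P[:2]-o)@t,(P[:2]-o)@n,P[2]
im=c["image"].astype(int).sum(2)
print(im[225:258,310].tolist())
print("plate end (exp -98)",M(onz(c,310,250.5,.079,True)))
print("frost line (exp -62)",M(onz(c,320,317.5,.079,True)))
print("edges y at row 300",M(onz(c,281,300,.079,True)),M(onz(c,358,300,.079,True)))
print("base front",M(onz(c,310,236,.05,True)),"pull front(exp -124)",M(onz(c,320,188,.039,True)))
print("boss side",M(onz(D,260+480/5,200+258/5,.061)))
print("side far end -y corner (exp 42,-20)",M(onz(D,260+606/5,200+250/5,.079)))
```

```text
[382, 403, 441, 444, 463, 462, 450, 395, 325, 350, 408, 423, 456, 473, 499, 528, 550, 572, 602, 621, 647, 663, 680, 682, 626, 394, 371, 393, 534, 677, 703, 698, 696]
plate end (exp -98) (np.float64(-0.09964585140762904), np.float64(-0.004970715054232703), np.float64(0.07899999999999999))
frost line (exp -62) (np.float64(-0.06274650780520936), np.float64(-3.059591654292628e-05), np.float64(0.07900000000000001))
edges y at row 300 (np.float64(-0.07282731151811571), np.float64(-0.02019579090532347), np.float64(0.07900000000000001)) (np.float64(-0.07281817179461451), np.float64(0.019607075041646965), np.float64(0.07900000000000001))
base front (np.float64(-0.09929978738993277), np.float64(-0.005657256398002804), np.float64(0.04999999999999999)) pull front(exp -124) (np.float64(-0.12520437187433003), np.float64(2.5901030772795636e-05), np.float64(0.03900000000000001))
boss side (np.float64(-0.011054515592170204), np.float64(-0.002772956665358269), np.float64(0.061000000000000054))
side far end -y corner (exp 42,-20) (np.float64(0.039279544082962775), np.float64(-0.024813128696107307), np.float64(0.07899999999999996))
```

Every check agrees to about 1.5 mm: plate y is ±20 mm about the axis, the frost line is at -62.7 (wanted -62), the pull at -125 (shut is -124), and the force is near zero. I'll let it settle, then hand in.

```bash
python3 -m jog '[[-0.0005,0,0,0,0,0,-0.5],[-0.0005,0,0,0,0,0,-0.5],[-0.0005,0,0,0,0,0,-0.5],[-0.0005,0,0,0,0,0,-0.5],[-0.0005,0,0,0,0,0,-0.5],[-0.0005,0,0,0,0,0,-0.5]]'
python3 - <<'E'
from station import status,ctrl
o=status.get_obs();print(o["ee_pos"],o["force"],o["grip_width"],abs(o["joint_vel"]).max())
print(ctrl.hand_in())
E
```

```text
time_s: 13.45
ee_pos: [0.5895, -0.0253, 0.0745]
eef_rot: [-3.141, 0.001, 3.02]
force: [-0.8, 0.2, -0.9]
grip_width: 0.039
[ 0.58949831 -0.02527222  0.07454813] [-0.75609661  0.18737957 -0.86667762] 0.03903402855774202 0.001131760824055594
the job is handed in; nothing more can be done
None
```

I pushed the drawer shut first, then gripped the notched plate by its frosted end at 40 N. It is now held label up in the throat, frosted end towards the front. I handed in at 13.5 s of the 51 s allowed, with the arm still and holding; no verdict is reported.

- **Drawer:** it went onto its stop, with the push rising to about 25 N and no further travel. At the end the pull measured 125 mm in front of the meter's centre (shut is 124 mm).
- **Plate position:** the last wrist view put the frost line and the plate end 0.7 and 1.6 mm too far forward. The edges were within 0.4 mm of centred on the beam axis. I then moved the plate 0.5 mm further in and took no new picture.
- **Straightness:** it is within about 0.1° of the meter's measured heading.
- **Height and contact:** the plate's middle is at about 76 mm. Contact force was under 1.5 N, so I saw no sign of the glass touching the meter.
- **Where checks disagreed:** the side view put the far corner about 3 mm short along the meter and 5 mm off sideways. I put this down to having picked the lower edge of the glass, but did not confirm it. A rough check of the lifted plate gave a 1.3° slope with a poor ray fit; the far-end height and the side view's edges pointed to level.
- **Other plates:** I did not touch the plain plate or the turquoise look-alike.

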